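# Ready the wash-ticket station: roll on spindle, clip held open on the job card

### The job

Get the wash-ticket station ready for the next car: pick up the ticket roll that stands on the counter, lower it over the upright spindle until it sits fully down on the base, and let go of it. Then squeeze the spring clip that bites the rim of the steel bin, lift it off, and hold it gaping astride the top edge of the tallest card in the slotted rack, near the middle of that edge and square to it, with both jaw lips down past the edge, clear daylight on both faces of the card and the clip touching nothing but the gripper, so that a colleague can slip a ticket under it. Finish while still holding the clip open there, and leave the other things on the counter where they are.

Things in the scene. Friction and masses are not known exactly. Their poses are not given: they have to be found in the camera images.
- roll_center (a point): Centre (half-way up) of the loose ticket roll: a white paper roll on a board core, standing on end on the counter, 52 mm diameter, 57 mm tall, with an 18 mm hole right through along its z (up); about 90 g.
- roll: The same ticket roll; origin at the centre of its underside, z along its hole.
- spindle_seat (a point): Fixed ticket-roll holder: a round steel base 90 mm in diameter and 10 mm thick with an upright steel post 12 mm in diameter (tapered in its last 8 mm) in its centre. This point is on the post's axis at the top face of the base, where the roll's underside comes to rest; the post's tip is 66 mm above it (9 mm above a seated roll).
- bin: Fixed open steel used-ticket bin, 130 (its x) x 110 (its y) x 80 mm high, walls 3 mm thick; origin at the centre of its underside. The clip bites the rim of its -x wall.
- clip: Loose steel bulldog spring clip, about 70 g: two sprung plates on a hinge barrel 10 mm thick, 46 mm long. Origin on the hinge axis; y along the hinge, z up towards the handles; jaws point down and gape along x. At the start the jaws bite the bin's wall, barrel 6 mm above the rim: squeezed open, it lifts off straight up (40 mm or more). It springs shut when let go.
- clip_grip (a point): Between the two handles, 42 mm above the hinge axis; axes as the clip's: pinch here from above, closing along x. The handles are plates 30 mm wide (y) that flare apart upwards to rolled curls 6 mm thick: with the jaws shut the curls are 44 mm above the axis and 54 mm over their outsides. Squeezed to 22 mm they are 49 mm above it.
- clip_front (a joint): Opening angle of the clip's -x plate about the hinge, rad: 0 shut, 0.04 biting the bin wall, 0.40 fully open; its lip moves out by 34 mm x sin(angle). Curls squeezed to 22 mm over their outsides give a 22 mm gap between the lips, 16 mm the full 26 mm. Each curl takes about 5 N to start and 11 N to open fully.
- clip_rear (a joint): Opening angle of the clip's +x plate, likewise.
- lip_front (a point): Inner edge of the -x plate's jaw lip, middle of its 50 mm width: 34 mm below the hinge axis when shut, about 31 mm below it when open.
- lip_rear (a point): Inner edge of the +x plate's jaw lip, likewise.
- card_top (a point): Middle of the top edge of the job card, the tallest card in the rack: stiff white card 105 mm wide (along this point's y), 3 mm thick (along x), 150 mm tall (z up), fixed upright in one of the rack's three slots; its upper 100 mm stand clear above the rack's front. The cards in the other two slots end 55 mm or more lower.
- jobcard: The job card itself; origin in the middle of its bottom edge, 150 mm below the top edge; axes as for its top edge.
- rack: Fixed slotted steel card rack, 390 mm long (y), on a low tiled upstand with a teak cap 470 mm long and 95 mm high behind it (+x). Three slots side by side 125 mm apart; front plates reach 78 mm, dividers 91 mm above the counter. Origin on the counter below the middle slot's card plane.
- bell: Bystander: blue counter bell with a push button on top, 72 mm in diameter, 53 mm high; origin at its underside.
- jar: Bystander: purple glass gel jar with a metal lid, 72 mm in diameter, 76 mm high; origin at its underside.
- tin: Bystander: flat round wax tin, 87 mm in diameter, 34 mm high; origin at its underside.
- gauge: Bystander: chrome dial tyre gauge lying on its back, dial 52 mm in diameter, stem and chuck reaching 116 mm to its -x, 24 mm high.
- bumper: Bystander: orange plastic bumper guard corner, two walls 100 mm long and 110 mm high at a right angle on a thin foot; origin at its underside.
- spray: Bystander: white trigger spray bottle, 76 mm in diameter, 221 mm high; origin at its underside.
- brush: Bystander: detailing brush lying on the counter along its x.
Things that resemble listed ones, but are neither listed nor needed, are in the scene too. Leave any orange or red look-alike of the roll alone.

How it is judged:
On the way, in this order (a step that is already met when the one before it is completed fails the run):
1. the ticket roll sits fully down on the spindle's base, let go (horizontal distance between roll_center and spindle_seat below 0.005 m and z of roll_center in the frame of spindle_seat between 0.026 and 0.0315 m and angle between roll_center's own z axis and vertical below 0.08 rad and contact force between the fingers and roll below 0.1 N and linear speed of roll below 0.02 m/s), for 0.2 s.
2. the clip is squeezed open and lifted off the bin in the gripper (contact force between the fingers and clip above 2 N and contact force between clip and bin below 0.1 N and distance of clip from where it was at the start of the episode above 0.045 m), for 0.2 s.
At the end, for the whole second after the job is handed in: Roll let go, on the base (axis within 5 mm, gap under 3 mm, tilt under 0.08 rad). Clip held (over 2 N), still, astride the job card's top edge: lips 3 mm or more off each face and 5 mm or more below the edge, within 35 mm of its middle and 0.3 rad of square; clip off card and rack, fingers off card (all of step 1 and ((x of lip_rear in the frame of card_top above 0.0045 m and x of lip_front in the frame of card_top below -0.0045 m) or (x of lip_front in the frame of card_top above 0.0045 m and x of lip_rear in the frame of card_top below -0.0045 m)) and z of each of lip_front, lip_rear in the frame of card_top below -0.005 m and z of clip_grip in the frame of card_top above 0.03 m and y of clip_grip in the frame of card_top between -0.035 and 0.035 m and angle between the x axis of clip_grip and the x axis of card_top, either way round below 0.3 rad and contact force between the fingers and clip above 2 N and contact force between each of clip, the fingers and jobcard below 0.3 N and contact force between clip and rack below 0.3 N and linear speed of clip below 0.03 m/s); the arm keeps its last pose, push and grip.
It fails at once if a bystander is shifted by more than 30 mm (distance of any of bell, jar, tin, gauge, bumper, spray, brush from where it was at the start of the episode above 0.03 m).
It also fails if it takes over 58 s, if anything falls off the work surface, if the arm or the gripper's body presses on something with over 40 N, if the wrist force passes 120 N, or if a joint passes its speed limit or range.

### The arm

A 6-joint arm with a two-finger parallel gripper is mounted at the origin on the work surface. World frame = base frame: x ahead of the robot, y to its left, z up, the work surface at z = 0. Lengths are in m, angles in rad, forces in N, time in s.
With the tool pointing down it reaches from about 0.35 to 0.875 m from the base axis. Payload 4.2 kg.
Tool frame: the origin (TCP) lies at the very end of the fingers, on their centre line; the grasp point (between the pads) lies 19 mm behind it; y points along the fingers, x is the direction in which the jaws open and shut, and the axes are right-handed (so a half turn about y gives the same grasp; the last joint's range is limited). The gripper opens to 87 mm and grips with 3 to 60 N. Pads are 19 mm wide; open, the fingers measure 117 mm over their backs; the gripper's body (75 mm by 190 mm) begins 51 mm behind the grasp point.
Start: joints at [-0.886, 0.385, 0.008, 0, -1.194, -0.259], TCP at [0.258, -0.569, 0.2] pointing down, gripper open.
Joint ranges: [-3.14, 3.14], [-1.21, 2.06], [-1.07, 1.41], [-3.16, 2.05], [-2.99, -0.16], [-3.1, 3.1]. Speed limits (rad/s): [2.79, 2.79, 3.14, 3.14, 3.14, 3.14].

### API

Orientations are given as a rotation vector (axis times angle).
In Python, from cell import get_obs, optics, close_job gives the robot as it stands. The module is installed in compiled form; this text tells all that it offers.
- The arm moves only by the shell command python3 -m creep 'ROWS' [FORCE]. ROWS is a JSON object of lists of equal length, an entry for each row: "grip": the opening, from 0 (shut) to 1 (fully open); "travel": the shift along the tool's x, y, z in m, a list of three; "turn": the turn about the tool's y in degrees. A call has 1 to 20 rows; each row is the pose to reach, as a shift and turn from the pose measured when the call began, along the tool's axes at that moment; what a row does not reach only later rows make up. A row lasts 1/10 s, in which the tool goes at most 50 mm and 8.59 degrees, less where a joint would pass 70% of its speed; a pose out of reach is approached as far as the arm can. A call with a gripper value outside its range is refused whole. The fingers move at their own pace and stop on an object; FORCE is the grip in N (left out, the last holds). Time passes only in rows, so rows that repeat a pose let the fingers close. It gives the time, the measured TCP pose, the force and the opening at its end, in the units of the state.
- get_obs(): the state, without advancing time (a new reading comes with each control period).
- optics.read_camera(name): name is "side" or "top"; returns a dict with "frame" (384x512x3 uint8, blue, green, red), "intrinsics" (3x3 intrinsics, pixels), "distortion" ([k1, k2, p1, p2, k3] as OpenCV has them; the pictures are not rectified), "extrinsics" (4x4, takes a point from world to camera coordinates). Camera axes: x right, y down, z forward; pixel columns grow to the right and rows downward; lengths in m; the calibration is good to about 2 mm. A picture is of the moment at which its call begins. There is no depth.
- close_job(): hands the job in, once; it reports no verdict.
The state is a dict: "clock": time; "q": joint angles; "qd": joint speeds; "joint_torque": joint torques, N m; "position": TCP position; "ee_rot": TCP orientation; "ft_force": force on the tool from outside, world axes, zero at the start; "wrist_torque": the same for the moment, N m; "gripper_width": finger opening in m.
Only numpy, scipy, OpenCV 4.12 (cv2) and the standard library are available. Lean on these libraries where they do the work, as an engineer would, in place of code of your own. Each camera call takes 0.05 s, during which the arm holds its last target. There are 200 camera calls.

## Working session

There is one attempt and no reset: what is moved stays moved. The work goes in short steps, Python scripts to look and compute and a shell command to move; the robot and the scene stay as the last step left them, time stands still between calls to the robot, and variables do not carry over. Pictures are saved under pics/ and viewed, about 8 in all and at most 12, crops included, and the job is handed in when it is done.

```bash
mkdir -p pics
cat > h.py <<'E'
import numpy as np, cv2
from cell import get_obs, optics, close_job
def shot(n,fn):
    d=optics.read_camera(n); cv2.imwrite(fn,d["frame"]); 
    np.savez(fn+'.npz',**{k:np.array(d[k],float) for k in("intrinsics","distortion","extrinsics")}); return d
def cal(fn):
    d=np.load(fn+'.npz'); return d["intrinsics"],d["distortion"],d["extrinsics"]
def ray(fn,u,v):
    K,D,E=cal(fn); p=cv2.undistortPoints(np.array([[[u,v]]],float),K,D)[0,0]
    R,t=E[:3,:3],E[:3,3]; return -R.T@t, R.T@np.array([p[0],p[1],1])
def onz(fn,u,v,z):
    c,r=ray(fn,u,v); return c+r*(z-c[2])/r[2]
def proj(fn,P):
    K,D,E=cal(fn); return cv2.projectPoints(np.array(P,float).reshape(-1,3),cv2.Rodrigues(E[:3,:3])[0],E[:3,3],K,D)[0].reshape(-1,2)
def tri(f1,p1,f2,p2):
    c1,r1=ray(f1,*p1);c2,r2=ray(f2,*p2); A=np.stack([r1,-r2],1); s=np.linalg.lstsq(A,c2-c1,rcond=None)[0]
    a,b=c1+s[0]*r1,c2+s[1]*r2; return (a+b)/2,np.linalg.norm(a-b)
E
python3 - <<'E'
from h import *
a=shot("top","pics/t0.png");b=shot("side","pics/s0.png")
for f in("pics/t0.png","pics/s0.png"):
    K,D,E=cal(f);print(K[0,0],D,-E[:3,:3].T@E[:3,3],E[2,:3])
    im=cv2.imread(f);cv2.imwrite(f.replace('0.png','0b.png'),cv2.resize(im,(800,600),interpolation=cv2.INTER_CUBIC))
o=get_obs();print(o)
E
```

```text
428.7905986257776 [-0.1007181  0.         0.         0.         0.       ] [0.34318696 0.01976485 1.45974878] [ 0.17056806  0.01280488 -0.98526269]
465.5407274536382 [-0.03492938  0.          0.          0.          0.        ] [-2.55783562e-04  1.10036119e+00  1.25579228e+00] [ 0.33565994 -0.65806261 -0.67400743]
{'clock': 0.1, 'q': array([-8.86399397e-01,  3.85468689e-01,  6.76353804e-03, -4.50397595e-04,
       -1.19399889e+00, -2.58594399e-01]), 'qd': array([-0.00084492, -0.00258269,  0.00148801,  0.00185238, -0.00083773,
       -0.00158701]), 'joint_torque': array([-7.42532065e-04, -3.91689420e+01,  1.87934840e+01,  4.23194781e+00,
        1.34791210e-02, -8.58691806e-05]), 'position': array([ 0.25792905, -0.56865266,  0.19857378]), 'ee_rot': array([-0.97507115, -1.51588817,  1.51410869]), 'ft_force': array([-0.38487043, -0.10772081,  0.15092882]), 'wrist_torque': array([ 0.00843447, -0.02960182, -0.01561087]), 'gripper_width': 0.08755119083246773}
```

View pics/t0b.png

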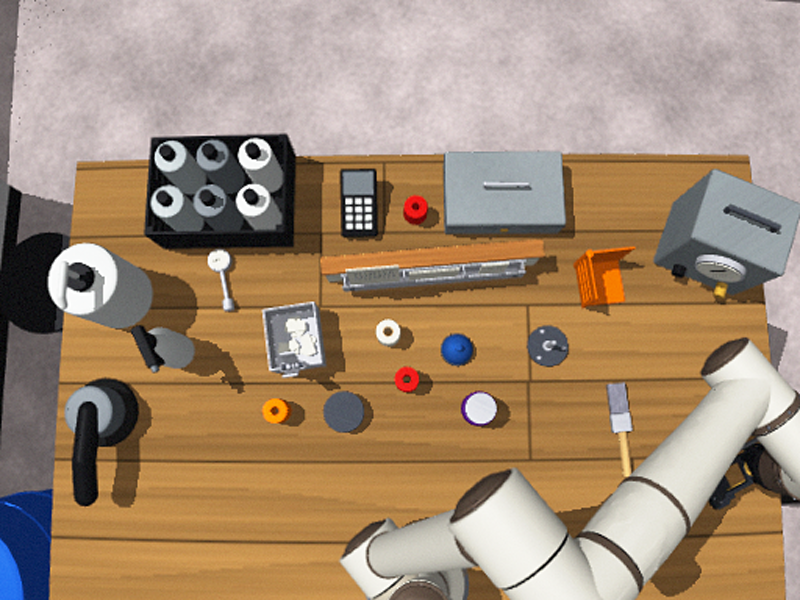

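View pics/s0b.png

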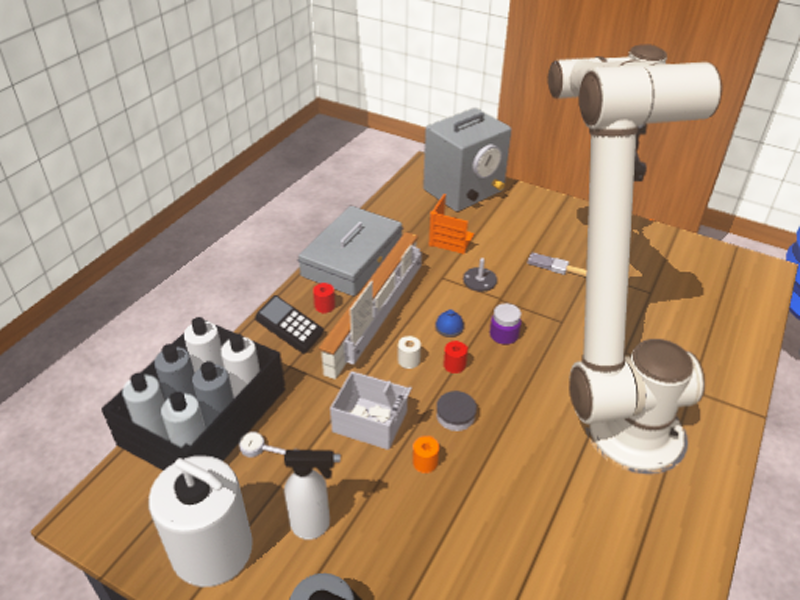

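The top view shows three kinds of roll: white (388,333), red (407,379) and (415,209), and orange (275,411). Only the white one fits the description. The spindle is at (548,345) and the bin at (293,340), with the clip on its robot-side wall. In the side view the tallest card appears to be in the left (+y) slot at (360,312). I'll confirm these in one enlarged composite.

Run:
```python
from h import *
t=cv2.imread("pics/t0.png");s=cv2.imread("pics/s0.png")
def c(im,x,y,w,h,k):
    return cv2.resize(im[y:y+h,x:x+w],(w*k,h*k),interpolation=cv2.INTER_CUBIC)
# 400x300 tiles
T=[c(t,160,180,100,75,4),c(t,200,140,160,60,5)[:300,:800],c(s,200,140,100,100,5)]
top=np.zeros((600,800,3),np.uint8)
top[:300,:400]=c(t,160,185,100,75,4)   # bin+roll
top[:300,400:]=c(t,320,190,100,75,4)   # spindle
top[300:600,:400]=c(s,195,150,80,60,5)  # rack side
top[300:600,400:]=c(s,210,230,80,60,5) # bin side
cv2.imwrite("pics/c1.png",top)
```

```text
(no output)
```

View pics/c1.png

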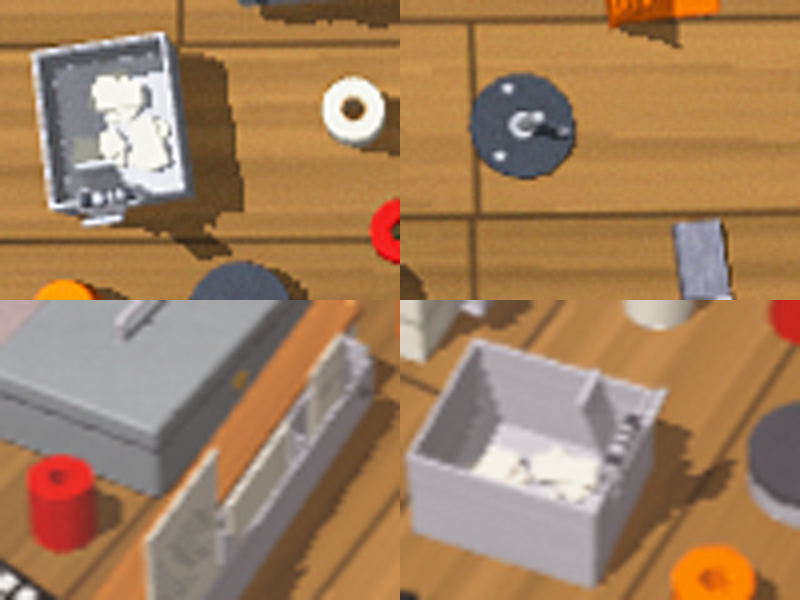

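The crops confirm them: white roll with its hole at (353,111) and a spindle with its post at (523,125). The clip on the bin's near wall shows its rear handle at about (95,165) and its front curl at (103,220). The tall card is in the left slot, its top edge running from (150,540) to (217,450).

Run:
```python
from h import *
np.set_printoptions(precision=4,suppress=True)
t="pics/t0.png";s="pics/s0.png"
T=lambda x,y,x0=160,y0=185,k=4:(x0+(x+.5)/k-.5,y0+(y+.5)/k-.5)
im=cv2.imread(t);hsv=cv2.cvtColor(im,cv2.COLOR_BGR2HSV)
def blob(m,x,y,w,h):
    mm=np.zeros(m.shape,np.uint8);mm[y:y+h,x:x+w]=m[y:y+h,x:x+w]
    c=max(cv2.findContours(mm,cv2.RETR_EXTERNAL,cv2.CHAIN_APPROX_NONE)[0],key=cv2.contourArea)
    return cv2.fitEllipse(c)
e=blob(((hsv[...,1]<60)&(hsv[...,2]>170)).astype(np.uint8),235,198,27,30);print("roll",e)
print(onz(t,*e[0],.057),onz(t,*T(353,110),.057))
e=blob(((hsv[...,1]<100)|(hsv[...,0]>90)).astype(np.uint8),333,203,35,35);print("base",e);print(onz(t,*e[0],.010))
print("tip?",onz(t,*T(537,118,220),.076),onz(t,*T(523,125,220),.076))
B=[onz(t,*T(*p),.08) for p in[(34,52),(165,35),(190,190),(52,212)]]
print("bin",np.array(B),[np.linalg.norm(B[i]-B[(i+1)%4])for i in range(4)])
S=lambda x,y,x0,y0,k=5:(x0+(x+.5)/k-.5,y0+(y+.5)/k-.5)
for z in(.17,.178,.185):
    a=onz(s,*S(150,240,195,150),z);b=onz(s,*S(217,150,195,150),z);print("card",z,a,b,np.linalg.norm(a-b))
B=[onz(s,*S(*p),.08) for p in[(10,155),(75,42),(265,90),(195,213)]]
print("binS",np.array(B),[np.linalg.norm(B[i]-B[(i+1)%4])for i in range(4)])
print(proj(t,[a,b]))
# side view roll: top ellipse
im=cv2.imread(s);hsv=cv2.cvtColor(im,cv2.COLOR_BGR2HSV)
big=cv2.resize(np.hstack([im[205:245,240:290],im[155:195,285:335],]),None,fx=8,fy=8,interpolation=cv2.INTER_CUBIC)
t0=cv2.imread(t);b2=cv2.resize(t0[160:190,205:345],(800,171),interpolation=cv2.INTER_CUBIC)
cv2.imwrite("pics/c2.png",np.vstack([big,b2]))
```

```text
roll ((247.8141326904297, 211.9048614501953), (14.505243301391602, 14.863931655883789), 178.68475341796875)
[0.529  0.0574 0.057 ] [0.5283 0.0572 0.057 ]
base ((350.1290283203125, 220.9096221923828), (25.2585506439209, 25.81039047241211), 132.42164611816406)
[ 0.5011 -0.2895  0.01  ]
tip? [ 0.516  -0.2886  0.076 ] [ 0.5103 -0.2769  0.076 ]
bin [[0.5752 0.3184 0.08  ]
 [0.5884 0.2104 0.08  ]
 [0.4612 0.1885 0.08  ]
 [0.4439 0.3004 0.08  ]] [np.float64(0.10880813064553643), np.float64(0.12912795633465524), np.float64(0.11325261575299302), np.float64(0.13253092464433763)]
card 0.17 [0.6364 0.1245 0.17  ] [0.6438 0.0208 0.17  ] 0.10388849767452657
card 0.178 [0.6317 0.1316 0.178 ] [0.6391 0.0288 0.178 ] 0.10312305846990397
card 0.185 [0.6276 0.1379 0.185 ] [0.6349 0.0357 0.185 ] 0.10245329916585896Traceback (most recent call last):
  File "<stdin>", line 19, in <module>
TypeError: <lambda>() missing 2 required positional arguments: 'x0' and 'y0'
```

Run:
```python
from h import *
np.set_printoptions(precision=4,suppress=True)
t="pics/t0.png";s="pics/s0.png"
S=lambda x,y,x0,y0,k=5:(x0+(x+.5)/k-.5,y0+(y+.5)/k-.5)
B=[onz(s,*S(*p,210,230),.08) for p in[(10,155),(75,42),(265,90),(195,213)]]
print("binS",np.array(B),[np.linalg.norm(B[i]-B[(i+1)%4])for i in range(4)])
a=onz(s,225,198,.178);b=onz(s,238.4,180,.178);print("card in top px",proj(t,[a,b]))
print("tip", onz(t,*S(537,118,220,190,4),.076))
print("base/tip/roll in side px",proj(s,[[.5011,-.2895,.01],[.5011,-.2895,.076],[.5287,.0573,.057],[.5287,.0573,0]]))
im=cv2.imread(s)
big=cv2.resize(np.hstack([im[205:245,240:290],im[155:195,285:335],]),None,fx=8,fy=8,interpolation=cv2.INTER_CUBIC)
t0=cv2.imread(t);b2=cv2.resize(t0[160:190,205:305],(800,240),interpolation=cv2.INTER_CUBIC)
cv2.imwrite("pics/c2.png",np.vstack([big,b2]))
```

```text
binS [[0.5705 0.3182 0.08  ]
 [0.5849 0.2144 0.08  ]
 [0.4527 0.1894 0.08  ]
 [0.4435 0.3011 0.08  ]] [np.float64(0.1048369621366972), np.float64(0.13448322382988714), np.float64(0.11201747053041013), np.float64(0.1281774639505757)]
card in top px [[222.0285 174.4003]
 [255.5238 171.7412]]
tip [ 0.4996 -0.2879  0.076 ]
base/tip/roll in side px [[306.2142 177.2718]
 [307.6182 164.8399]
 [261.0191 219.5117]
 [260.6981 230.3538]]
```

View pics/c2.png

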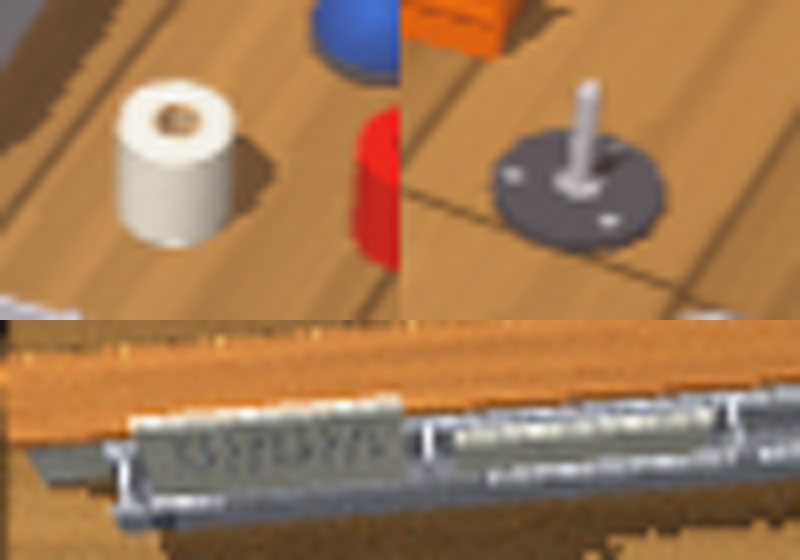

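The roll shows its top centre at tile (177,121), the spindle tip at (588,85), and the card's top edge in the top view runs from (130,98) to (400,78). All are within 1–3 px of predictions, so I'll triangulate them.

Run:
```python
from h import *
np.set_printoptions(precision=4,suppress=True)
t="pics/t0.png";s="pics/s0.png"
S=lambda x,y,x0,y0,k=8:(x0+(x+.5)/k-.5,y0+(y+.5)/k-.5)
P=lambda n,a,b:print(n,tri(t,a,s,b))
P("roll",(247.9,212),S(177,121,240,205))
P("base",(350.13,220.91),S(578.5-400,188,285,155))
P("cardL",S(131,98,205,160),S(150,241,195,150,5)); P("cardR",S(400,78,205,160),S(217,151,195,150,5))
T=lambda x,y:S(x,y,160,185,4);SS=lambda x,y:S(x,y,210,230,5)
for a,b in zip([(34,52),(165,35),(190,190),(52,212)],[(10,155),(75,42),(265,90),(195,213)]): P("bin",T(*a),SS(*b))
# predict clip: front-wall mid? print where y-offset points of front rim land
from scipy.spatial.transform import Rotation as R
o=get_obs();print(R.from_rotvec(o["ee_rot"]).as_matrix())
```

```text
roll (array([0.5276, 0.0567, 0.0565]), np.float64(0.0023878992660843878))
base (array([ 0.5   , -0.2909,  0.0054]), np.float64(0.0031929087714050856))
cardL (array([0.6337, 0.1347, 0.18  ]), np.float64(0.007092871336996835))
cardR (array([0.6409, 0.0318, 0.1797]), np.float64(0.006438120237501489))
bin (array([0.5733, 0.3179, 0.0789]), np.float64(0.004400636104652114))
bin (array([0.5884, 0.2108, 0.075 ]), np.float64(0.001956591103232915))
bin (array([0.4578, 0.1876, 0.0766]), np.float64(0.007644543608386164))
bin (array([0.4439, 0.3005, 0.0792]), np.float64(0.00020120135614688257))
[[-0.4129 -0.0009 -0.9108]
 [ 0.9108  0.0017 -0.4129]
 [ 0.002  -1.      0.0001]]
```

```bash
python3 -m creep '{"grip":[1,1,1,1,1,1,1,1,1,1,1,1,1,1,1,1,1,1,1,1],"travel":[[0.01,0,-0.011],[0.03,0.005,-0.033],[0.06,0.01,-0.066],[0.09,0.01,-0.1],[0.12,0.01,-0.133],[0.15,0.01,-0.165],[0.18,0.01,-0.198],[0.21,0.01,-0.23],[0.24,0.01,-0.264],[0.27,0.01,-0.297],[0.3,0.01,-0.33],[0.33,0.01,-0.363],[0.36,0.01,-0.396],[0.39,0.02,-0.428],[0.42,0.025,-0.461],[0.445,0.03,-0.489],[0.456,0.035,-0.5],[0.459,0.039,-0.504],[0.459,0.039,-0.504],[0.459,0.039,-0.504]],"turn":[2,4,6,8,10,12,14,16,18,20,22,24,24.4,24.4,24.4,24.4,24.4,24.4,24.4,24.4]}' 10
```

```text
clock: 2.1
position: [0.5268, 0.0564, 0.1604]
ee_rot: [-1.208, -1.208, 1.208]
ft_force: [-0.8, -0.4, 0.2]
gripper_width: 0.0869
```

```bash
python3 -m creep '{"grip":[1,1,1,1,1,1,1,1,0.5,0.5,0.5,0.5,0.5,0.5,0.5],"travel":[[0.001,0.02,-0.001],[0.001,0.05,-0.001],[0.001,0.08,-0.001],[0.001,0.11,-0.001],[0.001,0.13,-0.001],[0.001,0.14,-0.001],[0.001,0.145,-0.001],[0.001,0.145,-0.001],[0.001,0.145,-0.001],[0.001,0.145,-0.001],[0.001,0.145,-0.001],[0.001,0.145,-0.001],[0.001,0.145,-0.001],[0.001,0.145,-0.001],[0.001,0.145,-0.001]],"turn":[0,0,0,0,0,0,0,0,0,0,0,0,0,0,0]}' 15
python3 - <<'E'
from h import *
shot("top","pics/t1.png");shot("side","pics/s1.png")
from scipy.spatial.transform import Rotation as R
o=get_obs();print(R.from_rotvec(o["ee_rot"]).as_matrix().round(3),o["gripper_width"],o["position"])
E
```

```text
clock: 3.6
position: [0.5276, 0.0576, 0.0156]
ee_rot: [-1.208, -1.208, 1.208]
ft_force: [0.2, -0.6, 2.0]
gripper_width: 0.051
[[ 0.001 -0.002 -1.   ]
 [ 1.     0.001  0.001]
 [ 0.001 -1.     0.002]] 0.05042534395089218 [0.52763831 0.05757285 0.01554254]
```

```bash
python3 -m creep '{"grip":[0.4,0.4,0.4,0.4,0.4,0.4,0.4,0.4,0.4,0.4,0.4,0.4,0.4,0.4,0.4,0.4,0.4,0.4,0.4,0.4],"travel":[[0,-0.01,0],[0,-0.03,0],[0,-0.06,0],[0,-0.085,0],[-0.01,-0.1,0.001],[-0.03,-0.105,0.003],[-0.06,-0.105,0.005],[-0.09,-0.105,0.008],[-0.12,-0.105,0.01],[-0.15,-0.105,0.013],[-0.18,-0.105,0.015],[-0.21,-0.105,0.018],[-0.24,-0.105,0.02],[-0.27,-0.105,0.022],[-0.3,-0.105,0.024],[-0.325,-0.105,0.026],[-0.34,-0.105,0.027],[-0.347,-0.105,0.027],[-0.348,-0.105,0.027],[-0.348,-0.105,0.027]],"turn":[0,0,0,0,0,0,0,0,0,0,0,0,0,0,0,0,0,0,0,0]}'
python3 - <<'E'
from h import *
shot("top","pics/t2.png");shot("side","pics/s2.png")
o=get_obs();p=o["position"];print(p,o["gripper_width"])
np.set_printoptions(precision=1,suppress=True)
B=p-[0,0,.0155]  # expected roll underside
q=lambda f,P:proj(f,P)
t=cv2.imread("pics/t2.png");s=cv2.imread("pics/s2.png")
ct=q("pics/t2.png",[B])[0].astype(int);cs=q("pics/s2.png",[B])[0].astype(int)
print(ct-[25,25],cs-[25,20],q("pics/t2.png",[B+[0,0,.057]]),q("pics/s2.png",[B+[0,0,.057],B]))
f=lambda im,c,w,h,k:cv2.resize(im[c[1]-h:c[1]+h,c[0]-w:c[0]+w],None,fx=k,fy=k,interpolation=cv2.INTER_CUBIC)
cv2.imwrite("pics/c3.png",np.hstack([f(t,ct,25,30,8),f(s,cs,25,30,8)]));print(ct-[25,30],cs-[25,30])
E
```

```text
clock: 5.7
position: [0.5004, -0.2899, 0.1201]
ee_rot: [-1.207, -1.208, 1.208]
ft_force: [-0.2, 0.8, -0.5]
gripper_width: 0.0506
[ 0.50051894 -0.28961939  0.12022867] 0.05054284134692937
[331 192] [283 139] [[360.5 215.6]] [[309.7 147.8]
 [308.4 159.3]]
[331 187] [283 129]
```

View pics/c3.png

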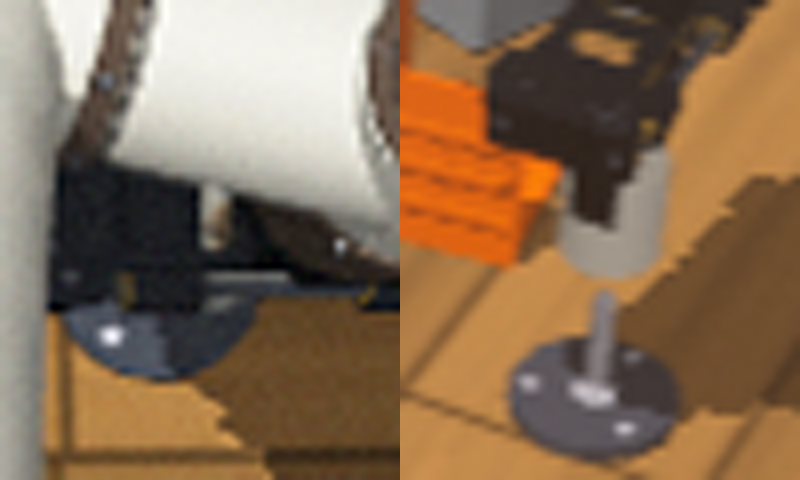

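Side crop: the roll spans x 558–668 with its bottom edge at y≈278, and the post tip is at (604,293). The lateral line-up is good. I'll check depth numerically with edge profiles.

Run:
```python
from h import *
np.set_printoptions(precision=2,suppress=True)
f="pics/s2.png";s=cv2.imread(f);a=np.linspace(0,2*np.pi,181)
hsv=cv2.cvtColor(s,cv2.COLOR_BGR2HSV)
print("sat col 308..310 rows 155-170\n",hsv[155:170,307:312,1].T, "\nval\n",hsv[155:170,307:312,2].T)
C=lambda c,r:proj(f,[[c[0]+r*np.cos(x),c[1]+r*np.sin(x),c[2]] for x in a])
e=C([.5005,-.2898,.1047],.026);print("roll pred bbox",e.min(0),e.max(0))
e=C([.5011,-.2895,.01],.045);e0=cv2.fitEllipse(e.astype(np.float32));print("base pred",e0)
for g in("pics/s0.png","pics/s2.png"):
    h=cv2.cvtColor(cv2.imread(g),cv2.COLOR_BGR2HSV);m=np.zeros(h.shape[:2],np.uint8)
    m[160:190,292:322]=((h[160:190,292:322,1]<75)).astype(np.uint8)
    c=max(cv2.findContours(m,cv2.RETR_EXTERNAL,cv2.CHAIN_APPROX_NONE)[0],key=cv2.contourArea);c=c[c[:,0,1]>173]
    print(g,c.min((0)),c.max((0)),cv2.fitEllipse(c))
```

```text
sat col 308..310 rows 155-170
 [[104  81  37  38  36  36  37  39  78 153 128  75  60  60  39]
 [101  85  47  38  36  36  36  38  77 148  75  15  15  18  16]
 [ 56  52  49  35  36  36  36  36  60 150 107  51  56  44  56]
 [ 41  37  40  34  36  38  36  36  60 153 153 129 117 118 134]
 [ 35  35  37  35  38  36  36  40  93 154 156 155 153 153 153]] 
val
 [[ 49  60 143 160 161 161 160 162 169 190 173 152 140 141 130]
 [ 48  54 104 162 162 163 162 162 172 191 152 137 132 131 131]
 [ 77  94 105 162 162 162 162 163 170 192 172 149 145 123 122]
 [136 145 146 163 163 163 162 162 170 192 192 174 133 112 112]
 [161 161 160 160 162 161 162 160 176 194 193 187 112 113 113]]
roll pred bbox [301.91 155.25] [314.93 163.34]
base pred ((306.2217102050781, 177.39451599121094), (14.057944297790527, 21.86864471435547), 96.11650085449219)
pics/s0.png [[297 174]] [[317 185]] ((306.78900146484375, 178.24452209472656), (14.110405921936035, 20.47637939453125), 95.29249572753906)
pics/s2.png [[297 174]] [[317 185]] ((306.6708984375, 178.36073303222656), (13.850582122802734, 20.30684471130371), 96.34894561767578)
```

Allowing for the visible side wall of the disc, base and roll agree to about 1 mm. Lowering.

```bash
python3 -m creep '{"grip":[0.4,0.4,0.4,0.4,0.4,0.4,0.4,0.4,0.4,0.4,0.4,0.4],"travel":[[0,0.01,-0.0005],[0,0.02,-0.0005],[0,0.026,-0.0005],[0,0.032,-0.0005],[0,0.038,-0.0005],[0,0.044,-0.0005],[0,0.05,-0.0005],[0,0.06,-0.0005],[0,0.07,-0.0005],[0,0.08,-0.0005],[0,0.08,-0.0005],[0,0.08,-0.0005]],"turn":[0,0,0,0,0,0,0,0,0,0,0,0]}'
```

```text
clock: 7.0
position: [0.5008, -0.2895, 0.0399]
ee_rot: [-1.206, -1.208, 1.209]
ft_force: [0.0, -0.2, -1.1]
gripper_width: 0.0508
```

```bash
python3 -m creep '{"grip":[0.4,0.4,0.4,0.4,0.4,0.4],"travel":[[0,0.005,0],[0,0.01,0],[0,0.0135,0],[0,0.0145,0],[0,0.0145,0],[0,0.0145,0]],"turn":[0,0,0,0,0,0]}'; python3 -m creep '{"grip":[0.7,0.85,1,1,1,1,1,1],"travel":[[0,0,0],[0,0,0],[0,0,0],[0,0,0],[0,0,0],[0,0,0],[0,0,0],[0,0,0]],"turn":[0,0,0,0,0,0,0,0]}'
```

```text
clock: 7.6
position: [0.5007, -0.2895, 0.0256]
ee_rot: [-1.206, -1.208, 1.209]
ft_force: [-0.7, 1.0, 1.9]
gripper_width: 0.0505
clock: 8.4
position: [0.5007, -0.2895, 0.0256]
ee_rot: [-1.206, -1.208, 1.209]
ft_force: [-0.2, -0.1, -0.8]
gripper_width: 0.0866
```

```bash
python3 -m creep '{"grip":[1,1,1,1,1,1,1,1,1,1,1,1,1,1,1,1,1,1,1,1],"travel":[[0,-0.01,0],[0,-0.04,0],[0,-0.08,0],[0,-0.12,0],[0,-0.16,0],[0.01,-0.185,0.003],[0.03,-0.19,0.01],[0.06,-0.19,0.02],[0.09,-0.19,0.03],[0.12,-0.19,0.04],[0.15,-0.19,0.05],[0.18,-0.19,0.06],[0.21,-0.19,0.07],[0.24,-0.19,0.08],[0.27,-0.19,0.09],[0.3,-0.19,0.1],[0.325,-0.19,0.1],[0.335,-0.19,0.1],[0.34,-0.19,0.1],[0.34,-0.19,0.1]],"turn":[0,0,0,0,0,-3,-10,-18,-26,-34,-42,-50,-58,-66,-74,-82,-90,-96,-98.6,-98.6]}'
python3 - <<'E'
from h import *
t=shot("top","pics/t3.png")["frame"];s=shot("side","pics/s3.png")["frame"]
print(get_obs()["q"].round(2))
f=lambda im,x,y,w,h,k:cv2.resize(im[y:y+h,x:x+w],(w*k,h*k),interpolation=cv2.INTER_CUBIC)
o=np.zeros((600,800,3),np.uint8)
o[:300,:400]=f(t,165,215,50,37,8)[:296].__class__((300,400,3)) if 0 else cv2.resize(t[215:245,165:205],(400,300),interpolation=cv2.INTER_CUBIC)
o[:300,400:]=cv2.resize(s[235:265,235:275],(400,300),interpolation=cv2.INTER_CUBIC)
o[300:,:400]=cv2.resize(t[200:245,325:385],(400,300),interpolation=cv2.INTER_CUBIC)
o[300:,400:]=cv2.resize(s[150:195,280:340],(400,300),interpolation=cv2.INTER_CUBIC)
cv2.imwrite("pics/c4.png",o)
E
```

```text
clock: 10.4
position: [0.401, 0.0508, 0.2171]
ee_rot: [-0.164, 2.145, -2.141]
ft_force: [0.3, 0.3, 0.2]
gripper_width: 0.0875
[ 0.53 -0.02 -0.46 -0.   -1.13 -0.38]
```

View pics/c4.png

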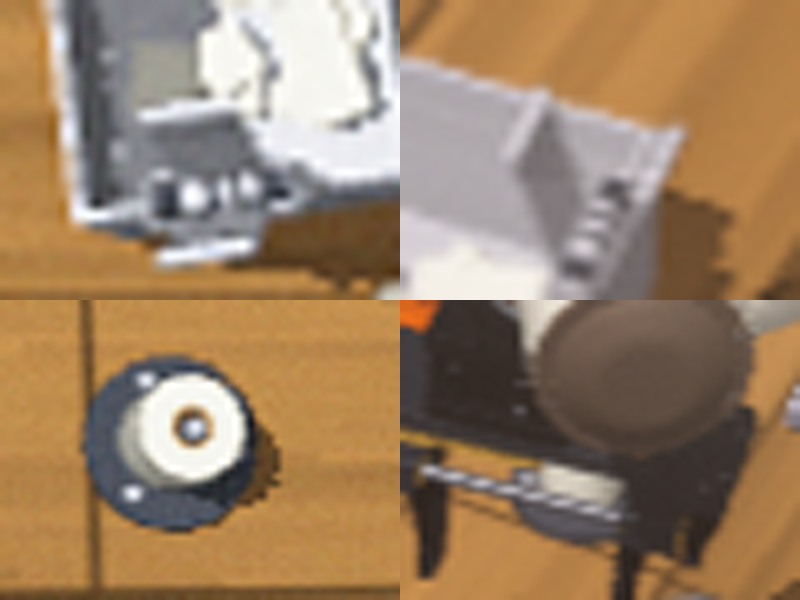

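The roll is on the spindle, with the post visible through its hole at tile (193,428). The clip's curl centres in the top tile are at (190,110) rear and (207,252) front, and the barrel is near (207,190).

Run:
```python
from h import *
np.set_printoptions(precision=4,suppress=True)
t="pics/t3.png";s="pics/s3.png"
S=lambda x,y,x0,y0,k=10:(x0+(x+.5)/k-.5,y0+(y+.5)/k-.5)
T=lambda x,y,z:onz(t,*S(x,y,165,215),z)[:2]
r=[T(140,118,.131),T(238,104,.131)];f=[T(158,258,.131),T(255,243,.131)]
rm,fm=np.mean(r,0),np.mean(f,0);m=(rm+fm)/2
print("rear",rm,"front",fm,"mid",m,"sep",np.linalg.norm(rm-fm),"yaw",np.arctan2(*(rm-fm)[::-1]),np.arctan2(-(r[0]-r[1])[0],(r[0]-r[1])[1]))
print("barrel",T(205,190,.09))
# side: rear curl ends (tile right): (510,155) and (543,92)
print("side rear", onz(s,*S(112,158,235,235),.131),onz(s,*S(145,94,235,235),.131))
from scipy.spatial.transform import Rotation as R
o=get_obs();M=R.from_rotvec(o["ee_rot"]).as_matrix();print(M);
for z in(.2,.109): print(z,(np.r_[m,z]-o["position"])@M)
```

```text
rear [0.4775 0.2567] front [0.4339 0.2504] mid [0.4557 0.2536] sep 0.043999600787115886 yaw 0.1433483231731927 0.13617243068031035
barrel [0.4561 0.2584]
side rear [0.4742 0.2649 0.131 ] [0.4781 0.2365 0.131 ]
[[-0.9889 -0.0016  0.1488]
 [-0.1488  0.0019 -0.9889]
 [ 0.0013 -1.     -0.0021]]
0.2 [-0.0844  0.0172 -0.193 ]
0.109 [-0.0845  0.1082 -0.1928]
```

```bash
python3 -m creep '{"grip":[1,1,1,1,1,1,1,1,1,1,1,1,1,1,1],"travel":[[-0.005,0,-0.011],[-0.015,0,-0.034],[-0.03,0,-0.069],[-0.045,0,-0.104],[-0.06,0,-0.138],[-0.073,0,-0.168],[-0.081,0,-0.187],[-0.0836,0.005,-0.1925],[-0.0836,0.03,-0.1925],[-0.0836,0.055,-0.1925],[-0.0836,0.08,-0.1925],[-0.0836,0.095,-0.1925],[-0.0836,0.104,-0.1925],[-0.0836,0.107,-0.1925],[-0.0836,0.107,-0.1925]],"turn":[0,0,0,0,0,0,0,0,0,0,0,0,0,0,0]}'
python3 - <<'E'
from h import *
t=shot("top","pics/t4.png")["frame"];s=shot("side","pics/s4.png")["frame"]
o=np.zeros((400,800,3),np.uint8)
o[:,:400]=cv2.resize(t[205:245,165:205],(400,400),interpolation=cv2.INTER_CUBIC)
o[:,400:]=cv2.resize(s[225:265,235:275],(400,400),interpolation=cv2.INTER_CUBIC)
cv2.imwrite("pics/c5.png",o)
E
```

```text
clock: 12.0
position: [0.455, 0.253, 0.1102]
ee_rot: [-0.162, 2.147, -2.143]
ft_force: [-0.2, -0.1, -0.3]
gripper_width: 0.087
```

View pics/c5.png

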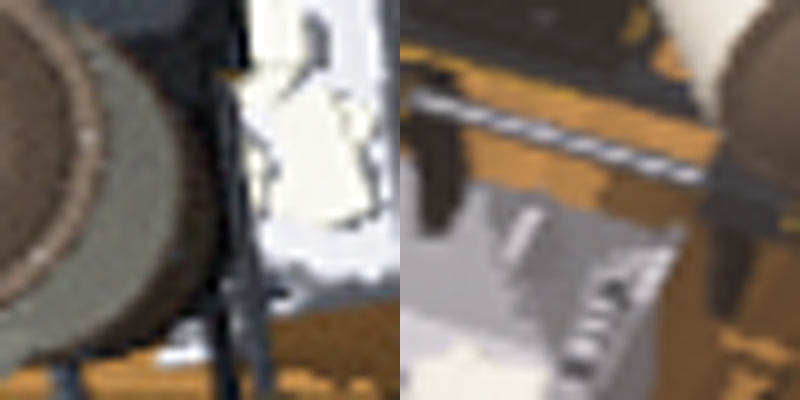

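The side crop shows the fingertips (435,235) and (730,315) straddling the clip, with its rear curl at (525,235) and its barrel at about (600,325). Squeezing now.

```bash
python3 -m creep '{"grip":[0.6,0.5,0.45,0.4,0.35,0.3,0.26,0.22,0.22,0.22,0.22,0.22],"travel":[[0,0,0],[0,0,0],[0,0,0],[0,0,0],[0,0,0],[0,0,0],[0,0,0],[0,0,0],[0,0,0],[0,0,0],[0,0,0],[0,0,0]],"turn":[0,0,0,0,0,0,0,0,0,0,0,0]}' 25
```

```text
clock: 13.3
position: [0.4554, 0.2535, 0.111]
ee_rot: [-0.16, 2.147, -2.141]
ft_force: [-0.1, 0.2, -0.1]
gripper_width: 0.0199
```

```bash
python3 -m creep '{"grip":[0.22,0.22,0.22,0.22,0.22,0.22,0.22,0.22,0.22,0.22,0.22,0.22],"travel":[[0,-0.005,0],[0,-0.012,0],[0,-0.02,0],[0,-0.03,0],[0,-0.045,0],[0,-0.065,0],[0,-0.085,0],[0,-0.105,0],[0,-0.12,0],[0,-0.13,0],[0,-0.13,0],[0,-0.13,0]],"turn":[0,0,0,0,0,0,0,0,0,0,0,0]}'
python3 - <<'E'
from h import *
t=shot("top","pics/t5.png")["frame"];s=shot("side","pics/s5.png")["frame"]
p=get_obs()["position"];q=proj("pics/s5.png",[p])[0];print(q)
x,y=(q-[30,30]).astype(int);print(x,y)
o=np.zeros((400,800,3),np.uint8)
o[:,:400]=cv2.resize(s[y:y+60,x:x+60],(400,400),interpolation=cv2.INTER_CUBIC)
o[:,400:]=cv2.resize(s[165:225,200:260],(400,400),interpolation=cv2.INTER_CUBIC)
cv2.imwrite("pics/c6.png",o)
E
```

```text
clock: 14.5
position: [0.455, 0.253, 0.2407]
ee_rot: [-0.161, 2.147, -2.141]
ft_force: [-0.0, 0.5, -0.9]
gripper_width: 0.0194
[253.2922477  226.25757443]
223 196
```

View pics/c6.png

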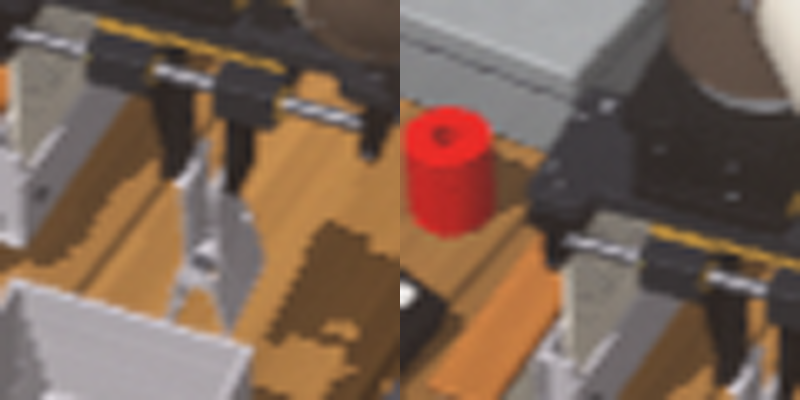

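The clip is held gaping in the air with its barrel end at tile (205,258) and its lips at (172,322) and (228,332), and it is vertical. Next, one precise look at the card edge from the unobstructed first pictures.

Run:
```python
from h import *
np.set_printoptions(precision=4,suppress=True)
t="pics/t0.png";s="pics/s0.png"
T=cv2.imread(t);S_=cv2.imread(s)
o=np.zeros((600,800,3),np.uint8)
o[:200]=cv2.resize(T[164:174,217:257],(800,200),interpolation=cv2.INTER_NEAREST)   # k=20
o[200:,:400]=cv2.resize(S_[172:212,212:252],(400,400),interpolation=cv2.INTER_NEAREST) #k=10
o[200:,400:]=cv2.resize(S_[172:192,230:250],(400,400),interpolation=cv2.INTER_NEAREST) #k=20
cv2.imwrite("pics/c7.png",o)
f="pics/s5.png"
a=.15;y=np.array([-np.sin(a),np.cos(a),0])
for hz in(.210,.216,.222):print(hz,proj(f,[np.array([.455,.253,hz])+.023*y]))
```

```text
0.21 [[250.4772 238.3853]]
0.216 [[250.4878 237.0416]]
0.222 [[250.4986 235.6899]]
```

View pics/c7.png

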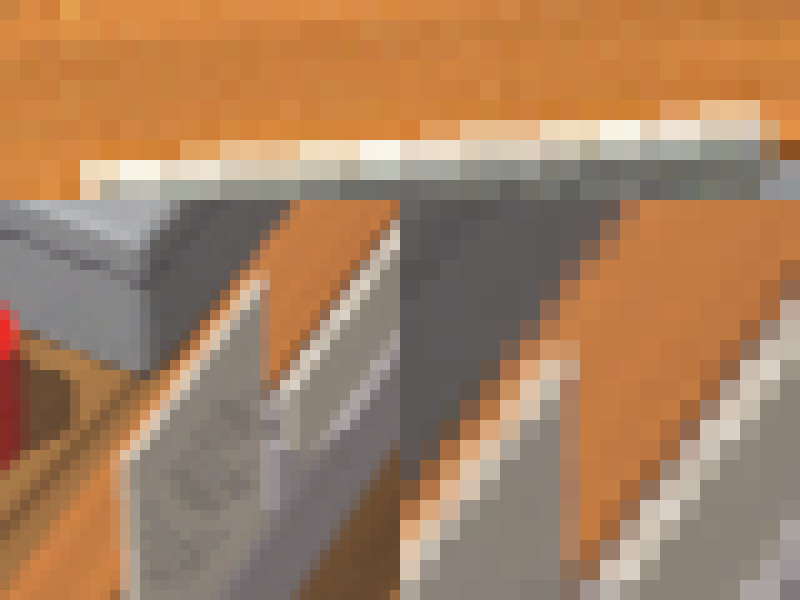

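Run:
```python
from h import *
np.set_printoptions(precision=4,suppress=True)
t="pics/t0.png";s="pics/s0.png"
for n,a,b in(("L",(220.6,172.3),(224.3,197.)),("R",(254.5,169.5),(238,180.))):
    print(n,onz(t,*a,.178),onz(s,*b,.178),tri(t,a,s,b))
# clip measured points in s5
f="pics/s5.png";g=lambda x,y:(223+(x+.5)/6.667-.5,196+(y+.5)/6.667-.5)
a=.15;Y=np.array([-np.sin(a),np.cos(a),0]);X=np.array([np.cos(a),np.sin(a),0])
print("seen barrel,lips",g(205,258),g(172,322),g(228,332))
h=np.array([.4525,.253,.2145])
print(proj(f,[h+.023*Y,h+.025*Y+.012*X-[0,0,.031],h+.025*Y-.012*X-[0,0,.031],h-.015*Y-.01*X+[0,0,.049]]))
```

```text
L [0.6361 0.1371 0.178 ] [0.6341 0.1296 0.178 ] (array([0.6325, 0.1357, 0.1846]), np.float64(0.004307604901985034))
R [0.6438 0.033  0.178 ] [0.638  0.0307 0.178 ] (array([0.6406, 0.032 , 0.179 ]), np.float64(0.0061559584550636625))
seen barrel,lips (253.32345882705866, 234.27306134693265) (248.37370631468426, 243.87258137093147) (256.7732863356832, 245.37250637468128)
[[251.2142 237.6813]
 [247.2277 243.9484]
 [254.6264 246.0473]
 [258.9143 218.5931]]
```

```bash
python3 -m creep '{"grip":[0.22,0.22,0.22,0.22,0.22,0.22,0.22,0.22,0.22,0.22,0.22,0.22,0.22,0.22,0.22,0.22],"travel":[[0,-0.01,0],[0,-0.021,0],[-0.005,-0.021,0.006],[-0.016,-0.021,0.02],[-0.032,-0.021,0.039],[-0.048,-0.021,0.059],[-0.064,-0.021,0.078],[-0.08,-0.021,0.098],[-0.096,-0.021,0.118],[-0.112,-0.021,0.137],[-0.128,-0.021,0.157],[-0.142,-0.021,0.174],[-0.152,-0.021,0.187],[-0.158,-0.021,0.194],[-0.1596,-0.021,0.196],[-0.1596,-0.021,0.196]],"turn":[0,0,0,0,0.5,1,1.5,2,2.5,3,3.5,4,4.5,5,5,5]}'
python3 - <<'E'
from h import *
t=shot("top","pics/t6.png")["frame"];s=shot("side","pics/s6.png")["frame"]
p=get_obs()["position"];q=proj("pics/s6.png",[p-[0,0,.05]])[0]
x,y=(q-[25,25]).astype(int);print(x,y)
cv2.imwrite("pics/c8.png",cv2.resize(s[y:y+50,x:x+50],(600,600),interpolation=cv2.INTER_CUBIC))
E
```

```text
clock: 16.2
position: [0.6418, 0.0826, 0.2602]
ee_rot: [-0.07, 2.193, -2.189]
ft_force: [-0.3, 0.7, 0.1]
gripper_width: 0.0191
204 156
```

View pics/c8.png

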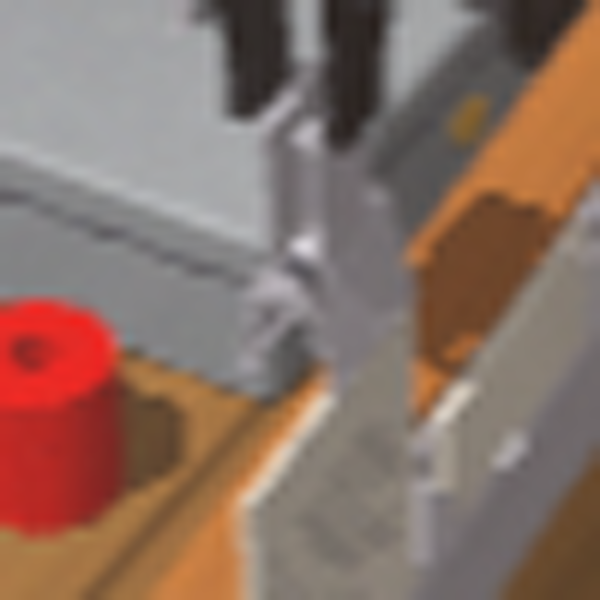

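The hover view shows the rear lip end at (255,350), the front lip end at (335,388), and the card edge running from (245,500) to (414,294). I'll work out the offset in the side camera's own frame.

Run:
```python
from h import *
np.set_printoptions(precision=4,suppress=True)
f="pics/s6.png";g=lambda x,y:(204+(x+.5)/12-.5,156+(y+.5)/12-.5)
for z in(.200,.204,.208):
    a=onz(f,*g(255,350),z);b=onz(f,*g(335,388),z);print(z,a,b,(a+b)/2,np.linalg.norm(a-b))
h=lambda x,y:(204+(x+.5)/12-.5,156+(y+.5)/12-.5)
print("cardL",onz(f,*g(245,500),.178))
# predicted px if lips centred on TCP-4mm
p=get_obs()["position"];a=.06;X=np.array([np.cos(a),np.sin(a),0]);Y=np.array([-np.sin(a),np.cos(a),0])
L=p+[-.004,0,-.056]
print(proj(f,[L+.025*Y+.012*X,L+.025*Y-.012*X,L-.025*Y-.012*X])*12-np.array([204,156])*12+6)
```

```text
0.2 [0.6519 0.0959 0.2   ] [0.6237 0.0987 0.2   ] [0.6378 0.0973 0.2   ] 0.02827731135817801
0.204 [0.6494 0.0997 0.204 ] [0.6214 0.1025 0.204 ] [0.6354 0.1011 0.204 ] 0.02817017925722751
0.208 [0.6469 0.1036 0.208 ] [0.619  0.1063 0.208 ] [0.633  0.1049 0.208 ] 0.028063047156277002
cardL [0.6346 0.131  0.178 ]
[[243.1791 369.2681]
 [318.6276 394.1165]
 [399.0435 289.6754]]
```

Lips are centred on the card within about 1 mm, with a gap of about 24 mm. Lowering 38 mm.

```bash
python3 -m creep '{"grip":[0.22,0.22,0.22,0.22,0.22,0.22,0.22,0.22,0.22,0.22,0.22,0.22,0.22,0.22],"travel":[[0,0.003,0],[0,0.007,0],[0,0.011,0],[0,0.015,0],[0,0.019,0],[0,0.023,0],[0,0.027,0],[0,0.031,0],[0,0.035,0],[0,0.0375,0],[0,0.038,0],[0,0.038,0],[0,0.038,0],[0,0.038,0]],"turn":[0,0,0,0,0,0,0,0,0,0,0,0,0,0]}'
python3 - <<'E'
from h import *
t=shot("top","pics/t7.png")["frame"];s=shot("side","pics/s7.png")["frame"]
print(get_obs()["ft_force"],get_obs()["wrist_torque"])
o=np.zeros((600,800,3),np.uint8)
o[:,:500]=cv2.resize(s[160:208,204:244],(500,600),interpolation=cv2.INTER_CUBIC)
o[:300,500:]=cv2.resize(t[150:190,215:255],(300,300),interpolation=cv2.INTER_CUBIC)
o[300:,500:]=cv2.resize(t[200:245,330:375],(300,300),interpolation=cv2.INTER_CUBIC)
cv2.imwrite("pics/c9.png",o)
E
```

```text
clock: 17.7
position: [0.6415, 0.0832, 0.2228]
ee_rot: [-0.07, 2.193, -2.188]
ft_force: [-0.1, 0.5, -0.4]
gripper_width: 0.0194
[-0.12363295 -0.37150227 -0.5161    ] [-0.00405338  0.11363875  0.02384919]
```

View pics/c9.png

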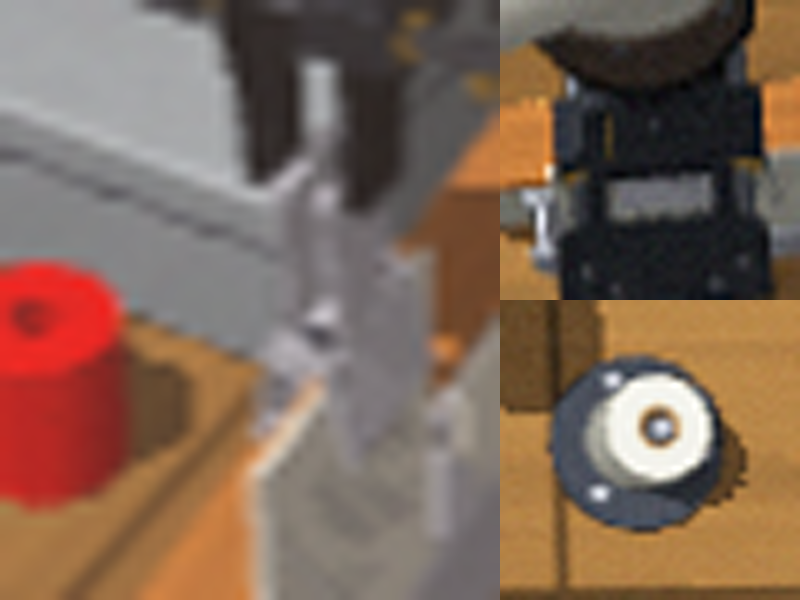

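Run:
```python
from h import *
np.set_printoptions(precision=4,suppress=True)
f="pics/s7.png";g=lambda x,y:(204+(x+.5)/12.5-.5,160+(y+.5)/12.5-.5)
for z in(.164,.167,.170):
    b=onz(f,*g(355,462),z);a=onz(f,*g(265,432),z);print(z,a,b,(a+b)/2)
print("card L in this pic",onz(f,*g(257,470),.178),"R(s0)",[.638,.0307])
```

```text
0.164 [0.6487 0.1037 0.164 ] [0.6208 0.102  0.164 ] [0.6348 0.1028 0.164 ]
0.167 [0.6469 0.1064 0.167 ] [0.6191 0.1047 0.167 ] [0.633  0.1056 0.167 ]
0.17 [0.6451 0.1092 0.17  ] [0.6174 0.1074 0.17  ] [0.6313 0.1083 0.17  ]
card L in this pic [0.6343 0.1305 0.178 ] R(s0) [0.638, 0.0307]
```

```bash
python3 -c "
from cell import *
o=get_obs();print(o['position'],o['qd'].round(3),o['gripper_width'],o['ft_force'])
close_job()"
```

```text
[0.64144418 0.08324892 0.22272887] [-0.001  0.001  0.001  0.001 -0.001  0.   ] 0.01932787782725564 [-0.12363295 -0.37150227 -0.5161    ]
the job is handed in; nothing more can be done
```

I finished both parts and handed the job in at about 18 s of the 58 s allowed. I got no verdict back.

- **Roll:** I lowered the white roll onto the spindle, let it go, and backed the gripper off. The last top view shows the post tip through its hole and the roll close on the base.
- **Clip:** I squeezed it off the bin wall, lifted it, and am holding it open over the tall left-hand card. Finger opening is 19 mm, which gives a gap of about 24 mm between the lips.
- **Position over the card:**
  - Seen from the side camera, the clip is centred on the card within about 2 mm, so each lip should be at least 8 mm off its face.
  - The lips are about 11–14 mm below the top edge.
  - The clip is about 4 mm from the middle of the edge.
  - The clip is within about 0.1 rad of square.
- **Stillness:** Wrist force was under 1 N and the joint speeds were practically zero at the end.

**Checks that disagreed or were not made:**
- The two cameras differed by 2–6 mm on where the card stands, so I did the final centring relative to the card in the side camera alone.
- The lip depth comes mainly from where the clip sat on the bin before the grasp; the side view agreed to within a few millimetres.
- I saw no bystander contact, but I didn't measure their positions afterwards.

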